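# Nudge the buggy's top plate onto its two locating pins

## Robot

A 7-joint arm with a two-finger parallel gripper is mounted at the origin on the work surface. World frame = base frame: x ahead of the robot, y to its left, z up, the work surface at z = 0. Lengths are in m, angles in rad, forces in N, time in s.
With the tool pointing down it reaches from about 0.425 to 0.925 m from the base axis. Payload 6.8 kg.
Tool frame: the origin (TCP) lies on the centre line of the jaws, within the pads' length; the fingertips stand 8 mm ahead of it and the grasp point (between the pads) lies 11 mm behind it (bot.tips_ahead is the distance from the TCP to the fingertips, in m); z points along the fingers, y is the line along which they close (so a half turn about z gives the same grasp; the last joint's range is limited). The gripper opens to 85 mm and grips with 20 to 120 N. Pads are 22 mm wide; open, the fingers measure 114 mm over their backs; the gripper's body (76 mm by 85 mm) begins 54 mm behind the grasp point. The pads swing forward as they close: fully open they stand 13 mm farther back than shut.
Start: joints at [1.03, 0.477, 0.022, 1.555, -0.011, 1.109, -0.083], TCP at [0.283, -0.613, 0.239] pointing down, gripper open.
Joint ranges: [-2.96, 2.96], [-0.34, 2.1], [-1.41, 1.46], [0.24, 2.44], [-1.37, 4.51], [0.17, 1.92], [-2.96, 2.96]. Speed limits (rad/s): [2.39, 2.39, 3.14, 3.14, 3.14, 3.14, 3.14].

## Interface

Orientations are given as a unit quaternion [w, x, y, z].
In Python, from station import bot gives the robot as it stands.
- The arm moves only by the tool send_rows, never from a script. Its argument "deltas" is text: rows parted by semicolons, each of 4 numbers parted by spaces: the shift along the tool's x, y, z in m, then the turn about the tool's z in degrees. In form: x y z spin; .... A call has 1 to 5 rows; each row is the pose to reach, as a shift and turn from the pose commanded when the call began, along the tool's axes at that moment; what a row does not reach only later rows make up. A row lasts 1/10 s, in which the tool goes at most 50 mm and 8.59 degrees, less where a joint would pass 70% of its speed; a pose out of reach is approached as far as the arm can. A call with a gripper value outside its range is refused whole. "claw" is the opening, from 0 (shut) to 1 (fully open), set as the call begins (left out, the last holds). The fingers move at their own pace and stop on an object; "force" is the grip in N (left out, the last holds). Time passes only in rows, so rows that repeat a pose let the fingers close. It gives the time, the measured TCP pose, the force, the opening and the grip force at its end, in the units of the state.
- bot.get_obs(): the state, without advancing time (a new reading comes with each control period).
- bot.read_camera(name): name is "scene" or "top"; returns a dict with "img" (384x512x3 uint8, red, green, blue), "depth" (384x512 float32, m along the optical axis (not along the pixel's ray), 0 where there is no reading), "fx", "fy", "cx", "cy" (pixels), "camera_from_world" (4x4, takes a point from world to camera coordinates). Camera axes: x right, y up, looking along -z (the intrinsics and any distortion apply to the point x, -y, -z); pixel columns grow to the right and rows downward; lengths in m; the calibration is good to about 2 mm. A picture is of the moment at which its call begins.
- bot.hand_in(): hands the job in; it is judged then, once.
Trained networks look in a picture, given as the dict that the camera call returned (one of the last four; its "shot" number tells which), for a name from the list of things; names that differ only in an ending like _2 or _b are one class to them, and where a whole thing is asked for, a point or a joint stands for the part that bears it (a point fixed in the world has none). Each returns a list of dicts, best first, with "confidence" (0 to 1); they miss things now and then, are a little off and sometimes report something else, mostly with a low value. They report only what shows in the picture. A call takes as long as a camera call. They do not tell look-alikes from the thing itself.
- bot.masks_of(picture, query): "mask" (384x512 bool, what is visible of it).
- bot.landmark_of(picture, query): "xyz" ([x, y, z] in m, in world coordinates, good to about 4 mm: a listed point, or the origin of a listed thing).
The state is a dict: "t": time; "q": joint angles; "joint_vel": joint speeds; "joint_torque": joint torques, N m; "eef_pos": TCP position; "tool_rot": TCP orientation; "contact_force": force on the tool from outside, world axes, zero at the start; "torque": the same for the moment, N m; "gripper_width": opening from 0.0 (shut) to 1.0 (fully open); "grasp_force": force on a finger pad.
Only numpy, scipy, OpenCV 4.12 (cv2) and the standard library are available. Lean on these libraries where they do the work, as an engineer would, in place of code of your own. Each camera call takes 0.05 s, during which the arm holds its last target. There are 200 camera calls.

## Task

The aluminium top plate has been laid crookedly across the centre of the buggy and is lying tilted on top of its two locating pins. Nudge it sideways with your fingertips, without picking it up, until both of its round holes drop over the pins and the plate lies flat on the two mounts. Leave the spare shock, the parts cup, the hex driver and the rotary tool where they are, and finish clear of everything.

Things in the scene. Friction and masses are not known exactly. Their poses are not given: they have to be found in the camera images.
- buggy: Radio-control buggy, wheels off, fixed on a low stand. Origin on the bench under its middle; y along the car, x across it (away from the robot), z up. Deck 120 mm wide, top 40 mm above the bench; end gearboxes from 135 mm either side of the middle (83 mm high), shock towers at 186 mm (135 mm high). Between the two mounts is a 72 mm gap with the differential in its middle, top at 85 mm.
- pin_left (a point): Foot of the steel pin at the car's +y side, hidden by the plate at the start. It stands at the centre of the flat top (seat, 90 mm above the bench) of a black mount 100 mm (x) by 20 mm (y). Pin 8 mm in diameter, 7 mm high: 3 mm straight, then a round nose. Beside the mounts and between them the deck carries only low gear, under 70 mm, and the differential (|x| below 24 mm). Axes as the buggy's.
- pin_right (a point): Foot of the same pin on an equal mount at the car's -y side, 92 mm from the other. The two pins lie on the car's y axis, at y +46 and -46 mm, x 0.
- top_plate: Loose flat aluminium plate, 64 mm (its x) by 140 mm (its y), 4 mm thick, 70 to 120 g, window 37 by 25 mm in its middle. Origin at the centre of its underside, z up. It starts 12 to 18 mm off towards the car's -x (robot) side, up to 14 mm off along the car, up to 0.12 rad crooked, resting on both pin noses and with its -x rim on the seats, tilted about 0.15 rad.
- hole_left (a point): Centre, at the underside, of the plate's +y round hole, 10.5 mm in diameter, on its long centre line 46 mm from its middle; it belongs over pin_left. Axes as the plate's.
- hole_right (a point): The same for the plate's -y round hole, 46 mm from its middle; it belongs over pin_right. Seated, the plate's short ends stand 14 mm beyond the mounts, and the mounts' tops 18 mm beyond its long sides.
- spare_shock: Bystander: loose coil-spring shock absorber 110 mm long, 21 mm thick, lying on the bench along the car on the robot's side of it. Origin at the middle of its underside, y along it.
- parts_cup: Bystander: small steel bowl, 68 mm across, 28 mm high, on the bench at the far side of the car. Origin at the centre of its underside.
- hex_driver: Bystander: red-handled driver 170 mm long lying on the bench beyond the car. Origin at the underside, x along it.
- rotary_tool: Bystander: black and white cordless rotary tool, 180 mm long, 40 mm thick, lying on the bench beyond the -y end of the car. Origin at the underside, x along it.
There are look-alikes about, which are no part of the job. Of the things like the top_plate, leave any that is blue or pink; of the rest the smaller one is meant.

How it is judged:
At the end, for the whole second after the job is handed in: Each round hole is over its own pin (centres within 2.5 mm, seen from above) with the plate's underside within 1.5 mm of the seat there, the plate level within 0.03 rad and at rest (horizontal distance between hole_left and pin_left below 0.0025 m and z of hole_left in the frame of pin_left below 0.0015 m and horizontal distance between hole_right and pin_right below 0.0025 m and z of hole_right in the frame of pin_right below 0.0015 m and angle between top_plate's own z axis and vertical below 0.03 rad and linear speed of top_plate below 0.01 m/s); the robot touches nothing.
It fails at once if the top plate is lifted: its middle is more than 15 mm above the seats (the pins are 7 mm high) (z of top_plate in the frame of pin_left above 0.015 m).
It fails at once if the spare shock is moved more than 15 mm (distance of spare_shock from where it was at the start of the episode above 0.015 m).
It fails at once if the parts cup is moved more than 15 mm (distance of parts_cup from where it was at the start of the episode above 0.015 m).
It fails at once if the hex driver is moved more than 15 mm (distance of hex_driver from where it was at the start of the episode above 0.015 m).
It fails at once if the rotary tool is moved more than 15 mm (distance of rotary_tool from where it was at the start of the episode above 0.015 m).
It also fails if it takes over 64 s, if anything falls off the work surface, if the arm or the gripper's body presses on something with over 40 N, if the wrist force passes 120 N, or if a joint passes its speed limit or range.

## Working session

There is one attempt and no reset: what is moved stays moved. The work goes in short steps, Python scripts to look and compute and a tool call to move; the robot and the scene stay as the last step left them, time stands still between calls to the robot, and variables do not carry over. Pictures are saved under pics/ and viewed, at most 10 in all, crops included, and the job is handed in when it is done.

Besides the shell and the picture viewer there is one more tool, called after "Call:" in YAML: its name, and indented under it one key for each argument. send_rows: Moves the arm, as the interface text tells. Its arguments: {"type":"object","properties":{"deltas":{"type":"string"},"claw":{"type":"number"},"force":{"type":"number"}},"required":["deltas"]}

```bash
mkdir -p pics
cat > h.py <<'E'
from station import bot
import numpy as np, cv2
def save(p,n,crop=None,s=1):
    im=p["img"][:,:,::-1]
    if crop: im=im[crop[1]:crop[3],crop[0]:crop[2]]
    cv2.imwrite("pics/"+n,cv2.resize(im,None,fx=s,fy=s,interpolation=cv2.INTER_CUBIC))
def cloud(p):
    d=p["depth"];v,u=np.mgrid[:d.shape[0],:d.shape[1]]
    c=np.stack([(u-p["cx"])/p["fx"]*d,-(v-p["cy"])/p["fy"]*d,-d,np.ones_like(d)],-1)
    return (c@np.linalg.inv(p["camera_from_world"]).T)[...,:3]
E
python3 - <<'E'
from h import *
o=bot.get_obs();print(o)
ps={n:bot.read_camera(n) for n in("top","scene")}
cv2.imwrite("pics/a.png",np.vstack([ps[n]["img"][:,:,::-1] for n in ps])[:,:])
for n in ps:
    p=ps[n];save(p,n+"0.png",s=1.5);print(n,p["fx"],p["camera_from_world"].round(3).tolist())
    c=cloud(p)
    for q in("buggy","pin_left","pin_right","top_plate","hole_left","hole_right","spare_shock","parts_cup","hex_driver","rotary_tool"):
        print(q,[(round(r["confidence"],2),np.round(r["xyz"],3).tolist()) for r in bot.landmark_of(p,q)[:4]])
E
```

```text
{'t': 0.0, 'q': array([ 1.02992352,  0.47778171,  0.02233139,  1.55644343, -0.01151561,
        1.10930465, -0.08310235]), 'joint_vel': array([ 2.26891571e-03, -2.20532897e-03, -5.40644779e-06, -7.13196866e-04,
       -1.49119022e-03,  9.63418470e-04,  2.26257784e-03]), 'joint_torque': array([ 5.70151201e-05, -5.96451473e+01,  1.60804119e+00, -2.81203669e+01,
        1.24868556e-02,  9.18611535e-03,  9.07763592e-06]), 'eef_pos': array([ 0.28284311, -0.61224868,  0.23834126]), 'tool_rot': array([-8.69253591e-04,  9.76677146e-01,  2.14711280e-01, -2.50579175e-04]), 'contact_force': array([0.49874222, 0.05631683, 0.05317126]), 'torque': array([ 0.05547919, -0.00963811, -0.01341704]), 'grasp_force': 0.0, 'gripper_width': 1.0009586599846387}
top 424.89910814000257 [[-0.013, -1.0, 0.01, 0.049], [0.981, -0.011, 0.192, -0.54], [-0.192, 0.012, 0.981, -1.051], [0.0, 0.0, 0.0, 1.0]]
buggy [(0.81, [0.509, 0.046, -0.004])]
pin_left [(0.8, [0.496, 0.09, 0.087]), (0.65, [0.494, 0.048, 0.091])]
pin_right [(0.96, [0.52, -0.0, 0.086])]
top_plate [(0.85, [0.564, 0.41, -0.001]), (0.74, [0.493, 0.049, 0.
[... 713 characters left out ...]
gy [(0.91, [0.506, 0.046, -0.002])]
pin_left [(0.87, [0.495, 0.089, 0.088])]
pin_right [(0.67, [0.518, 0.0, 0.087])]
top_plate [(0.82, [0.493, 0.044, 0.094]), (0.75, [0.288, -0.248, 0.001]), (0.74, [0.564, 0.408, 0.003]), (0.72, [0.746, 0.231, -0.002])]
hole_left [(0.95, [0.505, 0.434, -0.001]), (0.87, [0.346, -0.279, -0.0]), (0.65, [0.731, 0.276, -0.0])]
hole_right [(0.94, [0.765, 0.192, -0.0]), (0.87, [0.234, -0.222, 0.0]), (0.84, [0.63, 0.387, -0.004]), (0.75, [0.505, -0.002, 0.095])]
spare_shock [(0.69, [0.408, -0.003, -0.001])]
parts_cup [(0.95, [0.609, 0.084, -0.002])]
hex_driver [(0.96, [0.71, 0.061, -0.001]), (0.61, [0.611, 0.087, -0.0])]
rotary_tool [(0.63, [0.581, -0.228, -0.006])]
```

View pics/top0.png

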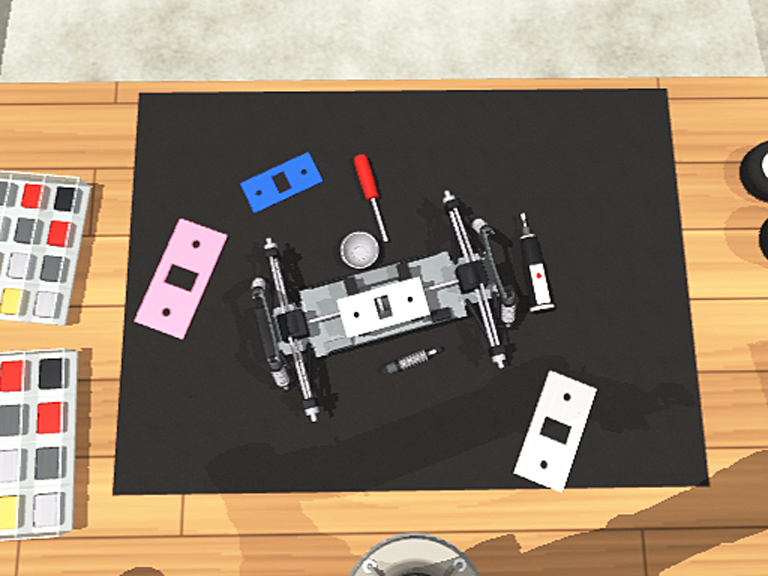

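View pics/scene0.png

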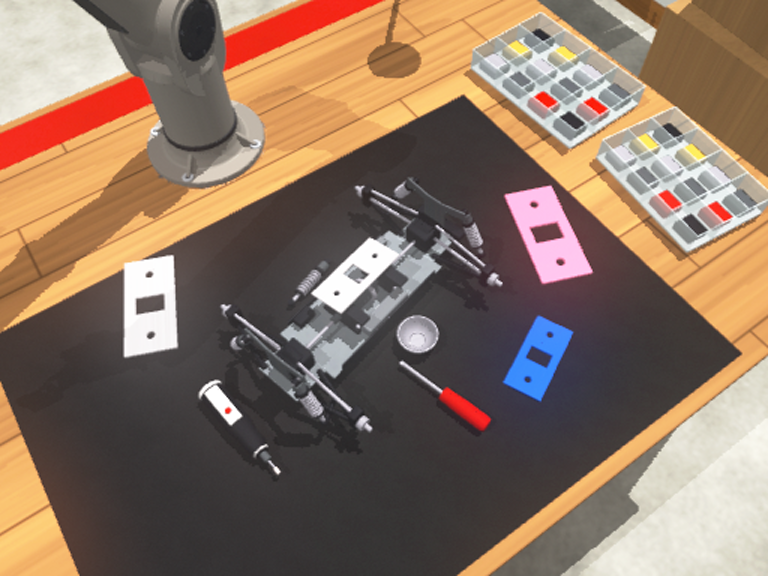

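The top view shows the white plate on the buggy (around px (380,305)), with decoys in blue, pink and large white on the mat. The scene view agrees. Plan: straddle the plate's long sides between the mounts with the open fingers, correct y and yaw, then push it in +x. First I need to measure the plate and pins accurately.

```bash
cat >> h.py <<'E'
from scipy.optimize import least_squares
def plate(p,near=(0.495,0.047)):
    c=cloud(p);hsv=cv2.cvtColor(p["img"],cv2.COLOR_RGB2HSV)
    best=None
    for r in bot.masks_of(p,"top_plate"):
        m=r["mask"];q=np.median(c[m],0)
        if np.hypot(*(q[:2]-near))<.04 : best=m;break
    if best is None: return None
    k=cv2.dilate(best.astype(np.uint8),np.ones((5,5)))>0
    w=k&(hsv[...,2]>185)&(hsv[...,1]<40)&(c[...,2]>.08)
    P=c[w]
    for _ in range(4):
        A=np.c_[P[:,:2],np.ones(len(P))];co=np.linalg.lstsq(A,P[:,2],rcond=None)[0]
        r=P[:,2]-A@co;P=P[abs(r)<2.5*r.std()+1e-4]
    # project mask contour rays on the fitted plane
    T=np.linalg.inv(p["camera_from_world"])
    def ray(uv):
        uv=np.asarray(uv,float);d=np.c_[(uv[:,0]-p["cx"])/p["fx"],-(uv[:,1]-p["cy"])/p["fy"],-np.ones(len(uv))]@T[:3,:3].T
        o=T[:3,3];t=(co[0]*o[0]+co[1]*o[1]+co[2]-o[2])/(d[:,2]-d[:,:2]@co[:2]);return o+d*t[:,None]
    w8=w.astype(np.uint8);w8=cv2.morphologyEx(w8,cv2.MORPH_OPEN,np.ones((3,3)))
    cs,h=cv2.findContours(w8,cv2.RETR_CCOMP,cv2.CHAIN_APPROX_NONE)
    i=max(range(len(cs)),key=lambda i:cv2.contourArea(cs[i]))
    out=ray(cs[i][:,0]);rect=cv2.minAreaRect((out[:,:2]*1e3).astype(np.float32))
    holes=[(round(cv2.contourArea(cs[j]),1),ray([cs[j][:,0].mean(0)])[0].round(4).tolist()) for j in range(len(cs)) if h[0][j][3]==i]
    return dict(n=len(P),co=co,std=r.std(),rect=rect,holes=holes,mask=w8)
E
python3 - <<'E'
from h import *
print(bot.tips_ahead)
for n in("top","scene"):
    for k in range(2):
        p=bot.read_camera(n);r=plate(p)
        if r: r.pop("mask")
        print(n,r)
        for q in("pin_left","pin_right","hole_left","hole_right"):
            print(q,[(round(x["confidence"],2),np.round(x["xyz"],4).tolist()) for x in bot.landmark_of(p,q) if np.hypot(x["xyz"][0]-.5,x["xyz"][1]-.045)<.08])
    save(p,n+"1.png",(200,150,320,260) if n=="top" else (180,140,310,240),6)
E
```

```text
0.008
top {'n': 1269, 'co': array([0.13985914, 0.0375842 , 0.0278454 ]), 'std': np.float64(0.0018571705320192058), 'rect': ((489.8572692871094, 44.65720748901367), (63.83641815185547, 139.97308349609375), 15.367867469787598), 'holes': [(18.5, [0.4777, 0.0897, 0.098]), (15.0, [0.5022, 0.0014, 0.0981]), (177.5, [0.4899, 0.0446, 0.098])]}
pin_left [(0.67, [0.499, 0.0885, 0.0859])]
pin_right [(0.79, [0.5184, 0.0006, 0.0891]), (0.72, [0.4915, 0.0454, 0.0901])]
hole_left [(0.69, [0.4781, 0.0946, 0.0958])]
hole_right [(0.64, [0.5043, 0.003, 0.1005])]
top {'n': 1267, 'co': array([0.13616047, 0.03656569, 0.02964324]), 'std': np.float64(0.0018543461112824902), 'rect': ((489.869384765625, 44.6593132019043), (63.87526321411133, 139.97425842285156), 15.367855072021484), 'holes': [(18.5, [0.4777, 0.0897, 0.098]), (15.0, [0.5022, 0.0014, 0.0981]), (176.0, [0.4894, 0.0448, 0.0979])]}
pin_left [(0.85, [0.4946, 0.0895, 0.0865])]
pin_right [(0.85, [0.5194, -0.0029, 0.0879])]
hole_left [(0.65, [0.478, 0.0924, 0.0949])]
hole_right [(0.56, [0.5073, -0.0018, 0.0985])]
scene {'n': 1103, 'co': array([0.14851
[... 324 characters left out ...]
 0.0915, 0.0894])]
pin_right [(0.78, [0.5198, 0.002, 0.0864])]
hole_left [(0.9, [0.4855, 0.0876, 0.0962])]
hole_right [(0.79, [0.5053, -0.0023, 0.0955])]
scene {'n': 1103, 'co': array([0.14328913, 0.03579987, 0.02731332]), 'std': np.float64(0.0014334346789042565), 'rect': ((492.6340026855469, 45.02949905395508), (65.24917602539062, 141.53524780273438), 15.32159423828125), 'holes': [(14.0, [0.5047, 0.0003, 0.0996]), (130.0, [0.4932, 0.0449, 0.0996]), (13.5, [0.4804, 0.0882, 0.0993])]}
pin_left [(0.75, [0.4954, 0.0896, 0.0886]), (0.4, [0.5182, 0.0013, 0.0887])]
pin_right [(0.86, [0.5229, 0.002, 0.0844])]
hole_left [(0.84, [0.4831, 0.0885, 0.0954])]
hole_right [(0.73, [0.507, -0.0004, 0.0936])]
```

View pics/top1.png

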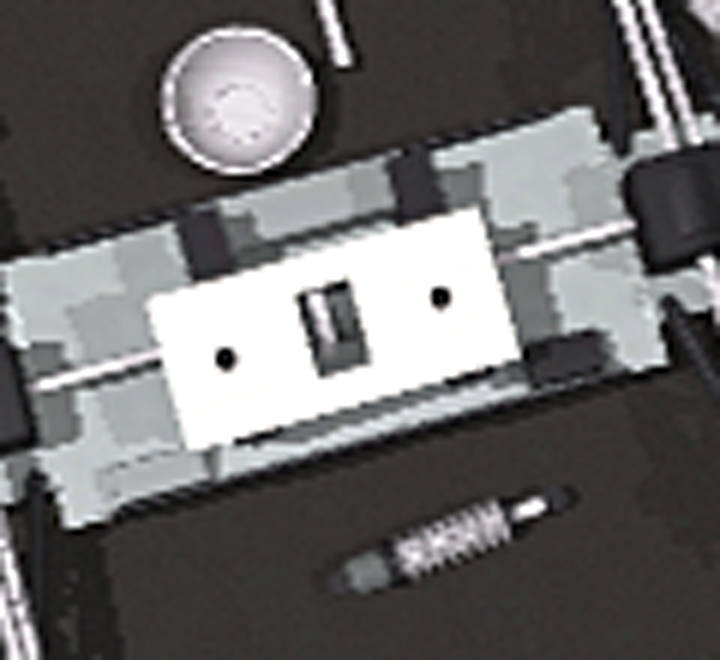

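```bash
cat >> h.py <<'E'
th=.2644;X=np.array([np.cos(th),np.sin(th)]);Y=np.array([-X[1],X[0]]);M=np.array([.5077,.0450])
def onz(p,uv,z):
    T=np.linalg.inv(p["camera_from_world"]);uv=np.asarray(uv,float)
    d=np.c_[(uv[:,0]-p["cx"])/p["fx"],-(uv[:,1]-p["cy"])/p["fy"],-np.ones(len(uv))]@T[:3,:3].T
    o=T[:3,3];return (o+d*((z-o[2])/d[:,2])[:,None])[:,:2]
def ortho(p,z=.09,s=5):
    # car-frame orthophoto at height z: x in -70..70 (up), y in -100..100 (left=+y), s px/mm
    gx,gy=np.meshgrid(np.arange(70,-70,-1/s),np.arange(100,-100,-1/s),indexing="ij")
    W=M+(gx[...,None]*X+gy[...,None]*Y)/1e3;W=np.concatenate([W,np.full(gx.shape+(1,),z),np.ones(gx.shape+(1,))],-1)
    c=W@p["camera_from_world"].T
    return cv2.remap(p["img"],(p["cx"]-p["fx"]*c[...,0]/c[...,2]).astype(np.float32),(p["cy"]+p["fy"]*c[...,1]/c[...,2]).astype(np.float32),cv2.INTER_CUBIC)
E
python3 - <<'E'
from h import *
ims=[]
for n in("top","scene"):
    p=bot.read_camera(n);im=np.ascontiguousarray(ortho(p,s=3.5)[:,:,::-1]);s=3.5
    for yc in(46,-46):
        a=(int((100-yc-10)*s),int(20*s));b=(int((100-yc+10)*s),int(120*s));cv2.rectangle(im,a,b,(0,0,255),1)
    ims.append(im[:280])
cv2.imwrite("pics/o.png",np.vstack(ims))
E
```

```text
(no output)
```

View pics/o.png

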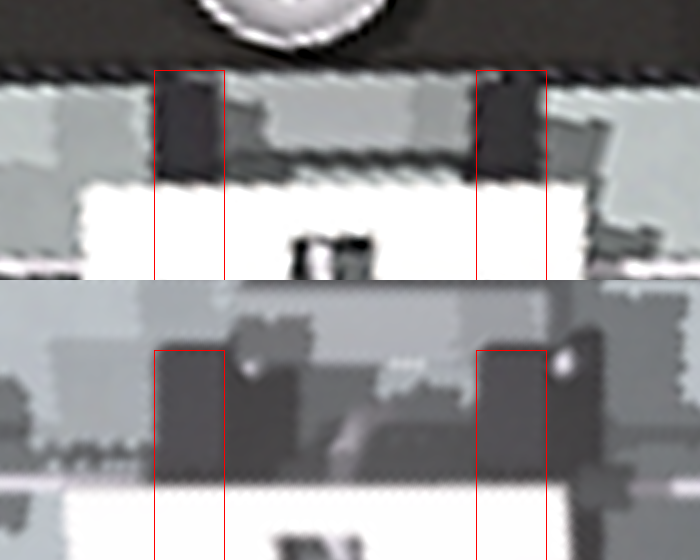

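The ortho pictures show both mounts (red model boxes at columns 155–225 and 477–547) matching the estimated car pose to about 1.5 mm. Relative to the car, the plate is at x ≈ −15.6 mm and y ≈ +4.2 mm, with yaw ≈ 0. Plan: with the fingers shut, push the +y end by 4.2 mm, then push the −x rim.

```bash
cat >> h.py <<'E'
from scipy.spatial.transform import Rotation as Ro
def delta(cx,cy,z,yaw=th):
    o=bot.get_obs();q=o["tool_rot"];R=Ro.from_quat([q[1],q[2],q[3],q[0]]).as_matrix()
    t=np.r_[M+(cx*X+cy*Y)/1e3,z];d=R.T@(t-o["eef_pos"]);y0=np.arctan2(R[1,0],R[0,0])
    c=(o["eef_pos"][:2]-M)*1e3
    print("car xy",np.round([c@X,c@Y],1),"z",o["eef_pos"][2].round(4),"t",o["t"],"delta mm",(d*1e3).round(1),"spin",np.degrees(y0-yaw).round(2),"tilt",np.degrees(np.arccos(-R[2,2])).round(2),"F",o["contact_force"].round(1))
E
python3 -c "
from h import *
delta(-15.6,105,.2)"
```

```text
car xy [-388.6 -576.2] z 0.2393 t 2.4 delta mm [ 482.  -609.    39.3] spin 9.65 tilt 0.0 F [ 0.1  0.6 -0.4]
```

Call:
send_rows:
  deltas: "0.03 -0.038 0 2; 0.06 -0.076 0 4; 0.09 -0.114 0 6; 0.12 -0.152 0 8; 0.15 -0.19 0 9.65"
  claw: 0

```text
t: 2.9
eef_pos: [0.3399, -0.3755, 0.2395]
tool_rot: [0.0, 0.991, 0.131, 0.0]
contact_force: [1.5, -0.8, 0.1]
gripper_width: 0.136
grasp_force: 0.0
```

```bash
python3 -c "
from h import *
delta(-15.6,105,.2)"
```

```text
car xy [-271.9 -362.1] z 0.2395 t 2.9 delta mm [ 255.6 -467.5   39.3] spin -0.08 tilt 0.04 F [ 1.5 -0.8  0.1]
```

Call:
send_rows:
  deltas: "0.022 -0.042 0 0; 0.045 -0.084 0 0; 0.068 -0.126 0 0; 0.09 -0.168 0 0; 0.113 -0.21 0 0"

```text
t: 3.4
eef_pos: [0.3939, -0.1434, 0.2397]
tool_rot: [0.0, 0.991, 0.132, 0.0]
contact_force: [1.0, -0.1, 0.4]
gripper_width: 0.001
grasp_force: 0.0
```

Call:
send_rows:
  deltas: "0.024 -0.042 0 0; 0.048 -0.084 0 0; 0.072 -0.126 0 0; 0.096 -0.168 0 0; 0.12 -0.21 0 0"

```text
t: 3.9
eef_pos: [0.4551, 0.0907, 0.2398]
tool_rot: [0.0, 0.991, 0.132, 0.001]
contact_force: [2.0, -0.2, 0.2]
gripper_width: -0.002
grasp_force: 0.0
```

```bash
python3 -c "
from h import *
delta(-15.6,105,.2)"
```

```text
car xy [-38.8  57.9] z 0.2398 t 3.9 delta mm [ 23.2 -47.1  39.8] spin -0.03 tilt 0.07 F [ 2.  -0.2  0.2]
```

Call:
send_rows:
  deltas: "0.012 -0.024 0 0; 0.023 -0.047 0.01 0; 0.023 -0.047 0.05 0; 0.023 -0.047 0.09 0; 0.023 -0.047 0.1 0"

```text
t: 4.4
eef_pos: [0.4622, 0.1394, 0.136]
tool_rot: [0.001, 0.991, 0.132, -0.003]
contact_force: [-0.8, -0.1, -0.2]
gripper_width: 0.0
grasp_force: 0.0
```

Call:
send_rows:
  deltas: "0 0 0 0"

```text
t: 4.5
eef_pos: [0.4638, 0.1399, 0.1384]
tool_rot: [0.0, 0.991, 0.132, -0.002]
contact_force: [-0.2, -0.2, 1.8]
gripper_width: 0.002
grasp_force: 0.0
```

Run:
```python
from h import *
delta(-15.6,105,.096)
p=bot.read_camera("scene");save(p,"s2.png",(150,60,350,210),4)
c=cloud(p);e=bot.get_obs()["eef_pos"]
m=np.hypot(*(c[...,:2]-e[:2]).transpose(2,0,1))<.03
z=c[...,2][m&(c[...,2]>.1)];print(len(z),np.sort(z)[:30].round(3))
```

```text
car xy [-17.6 103. ] z 0.1384 t 4.5 delta mm [ 2.1 -2.  42.4] spin -0.0 tilt 0.18 F [-0.2 -0.2  1.8]
1059 [0.129 0.132 0.134 0.136 0.136 0.137 0.137 0.138 0.139 0.139 0.139 0.14
 0.141 0.141 0.142 0.142 0.142 0.142 0.142 0.142 0.143 0.143 0.143 0.144
 0.144 0.145 0.145 0.145 0.147 0.147]
```

View pics/s2.png

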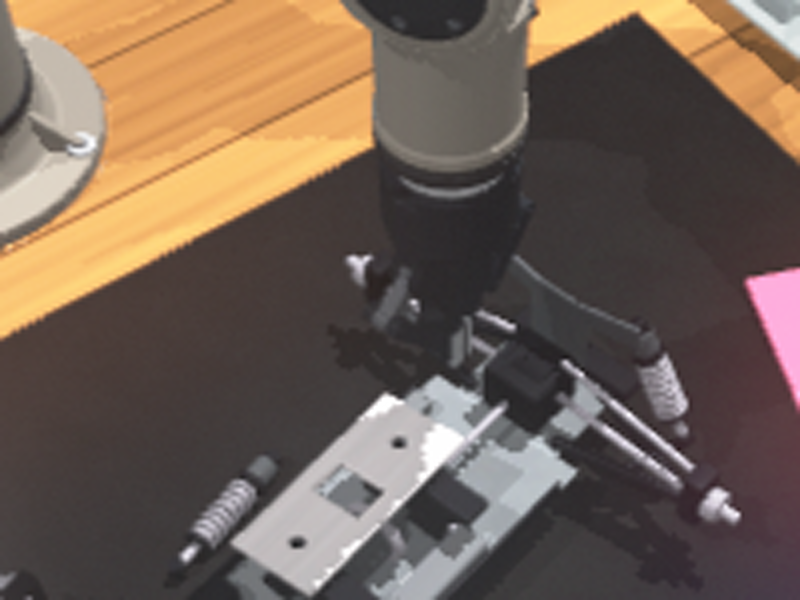

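The fingertips are at about z = 0.130, which agrees with 8 mm ahead of the TCP, and they sit beside the +y end of the plate. Next I lower them.

Call:
send_rows:
  deltas: "0.002 -0.001 0.025 0; 0.002 -0.001 0.04 0; 0.002 -0.001 0.044 0; 0.002 0.003 0.044 0; 0.002 0.006 0.044 0"

```text
t: 5.05
eef_pos: [0.4694, 0.1349, 0.0968]
tool_rot: [-0.0, 0.991, 0.132, 0.001]
contact_force: [1.0, -0.9, 0.5]
gripper_width: 0.003
grasp_force: 0.0
```

Run:
```python
from h import *
delta(-15.6,88.5,.094)
```

```text
car xy [-13.5  96.8] z 0.0968 t 5.05 delta mm [-2.1  8.3  2.8] spin -0.03 tilt 0.14 F [ 1.  -0.9  0.5]
```

Call:
send_rows:
  deltas: "-0.001 0.003 0.002 0; -0.002 0.006 0.002 0; -0.002 0.008 0.002 0; -0.002 0.0095 0.002 0; -0.002 0.011 0.002 0"

```text
t: 5.55
eef_pos: [0.4692, 0.124, 0.0935]
tool_rot: [-0.0, 0.991, 0.132, 0.0]
contact_force: [0.2, 1.3, 1.5]
gripper_width: 0.003
grasp_force: 0.4
```

```bash
cat >> h.py <<'E'
def look(n="top"):
    p=bot.read_camera(n);r=plate(p)
    if r is None: print("no plate");return p
    (cx,cy),(w,h),a=r["rect"]
    if w>h: w,h,a=h,w,a-90
    d=np.array([cx,cy])/1e3-M;d-=(-.0015*X+.0003*Y) if n=="top" else (.001*X-.0005*Y)
    print(n,"plate car xy mm",np.round([d@X*1e3,d@Y*1e3],2),"dyaw deg",round(a-np.degrees(th),2),"wh",round(w,1),round(h,1),"slope",r["co"][:2].round(3),"holes",[[round(float(v),1) for v in ((np.array(q[:2])-M-((-.0015*X+.0003*Y) if n=="top" else (.001*X-.0005*Y)))@np.c_[X,Y]*1e3)] for s,q in r["holes"]])
    return p
E
python3 - <<'E'
from h import *
delta(-15.6,84.5,.094)
look("top");look("scene")
E
```

```text
car xy [-16.5  86.3] z 0.0935 t 5.55 delta mm [ 0.9  1.8 -0.5] spin 0.0 tilt 0.03 F [0.2 1.3 1.5]
no plate
scene plate car xy mm [-15.4   2.5] dyaw deg 0.11 wh 65.1 138.9 slope [0.146 0.039] holes [[-16.5, -45.1], [-15.9, 0.2], [-16.5, 47.1]]
```

Call:
send_rows:
  deltas: "0 0.001 0 0; 0 0.0015 0 0; 0 0.0015 0 0"

```text
t: 6.05
eef_pos: [0.4695, 0.1224, 0.0933]
tool_rot: [0.0, 0.991, 0.132, -0.0]
contact_force: [1.1, 0.3, 0.3]
gripper_width: -0.003
grasp_force: 0.1
```

Run:
```python
from h import *
delta(-15.6,84.5,.094)
look("scene")
```

```text
car xy [-16.6  84.7] z 0.0933 t 6.05 delta mm [ 1.   0.2 -0.7] spin -0.0 tilt 0.01 F [1.1 0.3 0.3]
scene plate car xy mm [-15.39   0.89] dyaw deg -0.01 wh 65.0 138.7 slope [0.146 0.04 ] holes [[-16.5, -46.9], [-16.9, -0.8], [-15.9, 45.1]]
```

Call:
send_rows:
  deltas: "0 -0.008 0 0; 0 -0.014 -0.01 0; -0.01 -0.014 -0.05 0; -0.03 0.01 -0.06 0; -0.05 0.05 -0.06 0"
  claw: 0

```text
t: 6.65
eef_pos: [0.4354, 0.064, 0.1561]
tool_rot: [-0.001, 0.991, 0.135, 0.003]
contact_force: [0.6, -0.7, 0.2]
gripper_width: 0.0
grasp_force: 0.0
```

Call:
send_rows:
  deltas: "-0.007 0.03 0 0; -0.007 0.034 0 0; -0.007 0.034 0 0; -0.007 0.034 0 0; -0.007 0.034 0 0"
  claw: 0.4

```text
t: 7.15
eef_pos: [0.4366, 0.0281, 0.1535]
tool_rot: [-0.0, 0.991, 0.133, 0.0]
contact_force: [-0.1, -0.9, -0.3]
gripper_width: 0.403
grasp_force: 0.0
```

Run:
```python
from h import *
delta(-76,0,.094)
look("scene");p=look("top")
print(bot.get_obs()["gripper_width"],bot.tips_ahead)
c=cloud(bot.read_camera("scene"));e=bot.get_obs()["eef_pos"]
d=(c[...,:2]-e[:2]);y=d@Y;x=d@X
m=(abs(x)<.02)&(abs(y)<.06)&(c[...,2]>.12)&(c[...,2]<.19)
print(np.histogram(y[m]*1e3,bins=np.arange(-60,61,5)),np.sort(c[...,2][m])[:12].round(3))
```

```text
car xy [-73.    2.2] z 0.1535 t 7.15 delta mm [-3.   2.3 59.5] spin 0.14 tilt 0.04 F [-0.1 -0.9 -0.3]
scene plate car xy mm [-16.14   0.31] dyaw deg -0.54 wh 65.3 140.9 slope [0.143 0.039] holes [[-16.5, -46.1], [-14.8, -0.0], [-16.0, 45.5]]
no plate
0.39752047292841114 0.008
(array([ 0,  0,  0,  0,  0, 16, 14, 28,  8,  0,  0,  0,  0,  0,  1, 81, 14,
        6,  1,  0,  0,  0,  0,  0]), array([-60, -55, -50, -45, -40, -35, -30, -25, -20, -15, -10,  -5,   0,
         5,  10,  15,  20,  25,  30,  35,  40,  45,  50,  55,  60])) [0.146 0.147 0.147 0.148 0.149 0.15  0.151 0.151 0.151 0.151 0.151 0.151]
```

Call:
send_rows:
  deltas: "-0.001 0.002 0.02 0; -0.001 0.002 0.04 0.14; -0.001 0.002 0.055 0.14; -0.001 0.002 0.059 0.14; -0.001 0.002 0.059 0.14"
  claw: 0.3

```text
t: 7.9
eef_pos: [0.4357, 0.0244, 0.094]
tool_rot: [-0.0, 0.991, 0.131, -0.001]
contact_force: [-0.1, 0.1, -0.1]
gripper_width: 0.302
grasp_force: 0.0
```

Call:
send_rows:
  deltas: "0.004 0 0 0; 0.008 0 0 0; 0.012 0 0 0; 0.015 0 0 0; 0.018 0 0 0"

```text
t: 8.4
eef_pos: [0.4537, 0.0289, 0.0945]
tool_rot: [0.0, 0.991, 0.131, 0.0]
contact_force: [-1.1, 0.8, 2.1]
gripper_width: 0.299
grasp_force: 0.5
```

Run:
```python
from h import *
delta(-43,0,.094)
look("scene")
```

```text
car xy [-56.3  -1.4] z 0.0945 t 8.4 delta mm [13.3 -1.4  0.5] spin -0.15 tilt 0.01 F [-1.1  0.8  2.1]
scene plate car xy mm [-16.28   0.74] dyaw deg 0.07 wh 63.1 140.7 slope [0.15  0.043] holes [[-15.7, -45.3], [-15.2, -0.2], [-15.2, 46.2], [-8.9, 62.5]]
```

Call:
send_rows:
  deltas: "0.002 -0.001 0 0; 0.004 -0.001 0 0; 0.006 -0.001 0 0; 0.008 -0.001 0 0; 0.009 -0.001 0 0"

```text
t: 9.0
eef_pos: [0.4621, 0.0323, 0.0943]
tool_rot: [-0.0, 0.991, 0.131, 0.0]
contact_force: [0.2, -0.5, 0.1]
gripper_width: 0.3
grasp_force: 0.2
```

Run:
```python
from h import *
delta(-43,0,.094)
look("scene");look("top")
```

```text
car xy [-47.3  -0.3] z 0.0943 t 9.0 delta mm [ 4.3 -0.3  0.3] spin -0.14 tilt 0.01 F [ 0.2 -0.5  0.1]
scene plate car xy mm [-6.59  1.52] dyaw deg -0.08 wh 63.4 140.9 slope [0.176 0.047] holes [[-6.7, -45.1], [-5.3, 1.0], [-5.9, 46.7]]
no plate
```

Call:
send_rows:
  deltas: "0.001 0.0005 0 0; 0.002 0.001 0 0; 0.003 0.0015 0 0; 0.004 0.0015 0 0; 0.004 0.0015 0 0"

```text
t: 9.7
eef_pos: [0.4663, 0.0319, 0.0943]
tool_rot: [-0.0, 0.991, 0.131, 0.0]
contact_force: [-1.1, 0.2, -1.1]
gripper_width: 0.299
grasp_force: 0.0
```

Run:
```python
from h import *
delta(-43,0,.094)
look("scene");look("top")
```

```text
car xy [-43.4  -1.9] z 0.0943 t 9.7 delta mm [ 0.4 -1.9  0.3] spin -0.14 tilt 0.02 F [-1.1  0.2 -1.1]
scene plate car xy mm [-2.65  0.48] dyaw deg -0.25 wh 64.1 141.2 slope [0.005 0.   ] holes [[-2.2, -48.3], [-0.6, -0.0], [-1.2, 44.0]]
no plate
```

The slope is now ≈ 0, so the plate has dropped flat. I back away and verify.

Call:
send_rows:
  deltas: "-0.005 0 0 0; -0.015 0 0 0; -0.03 0 -0.01 0; -0.03 0 -0.05 0; -0.03 0.03 -0.09 0"

```text
t: 10.4
eef_pos: [0.4422, -0.0023, 0.1846]
tool_rot: [-0.001, 0.991, 0.134, -0.002]
contact_force: [2.0, -0.3, -0.5]
gripper_width: 0.301
grasp_force: 0.0
```

Call:
send_rows:
  deltas: "0 0.04 0 0; -0.01 0.08 -0.02 0; -0.02 0.12 -0.02 0; -0.04 0.16 -0.02 0; -0.06 0.2 -0.02 0"

```text
t: 10.9
eef_pos: [0.4374, -0.2151, 0.2044]
tool_rot: [0.0, 0.991, 0.131, 0.0]
contact_force: [1.8, 0.7, -0.0]
gripper_width: 0.3
grasp_force: 0.0
```

Run:
```python
from h import *
delta(-43,0,.094)
for n in("scene","top"):
    look(n)
    p=bot.read_camera(n);r=plate(p)
    if r: print(r["co"].round(4),"top z at pins",[float((np.r_[M+Y*s*.046,1]@r["co"]).round(4)) for s in(1,-1)])
    save(p,n+"5.png",(200,150,320,260) if n=="top" else (180,140,310,240),5)
cv2.imwrite("pics/both5.png",np.vstack([cv2.resize(cv2.imread(f"pics/{n}5.png"),(500,400)) for n in("top",)]+[cv2.imread("pics/scene5.png")[:400,:500][:190*2]])[:600])
```

```text
car xy [-135.8 -232.7] z 0.2044 t 10.9 delta mm [  92.3 -232.9  110.3] spin -0.13 tilt 0.01 F [ 1.8  0.7 -0. ]
scene plate car xy mm [-2.59  0.5 ] dyaw deg -0.23 wh 64.1 141.0 slope [0.003 0.003] holes [[-2.4, -48.1], [-0.2, 0.4], [-1.2, 44.0]]
[0.0016 0.0003 0.0938] top z at pins [0.0946, 0.0947]
top plate car xy mm [-1.65 -0.02] dyaw deg -0.35 wh 64.8 139.8 slope [0.001 0.002] holes [[-1.0, 47.2], [-1.3, -44.7], [-1.7, 0.6]]
[-0.0068 -0.0018  0.0968] top z at pins [0.0933, 0.0933]
```

View pics/scene5.png

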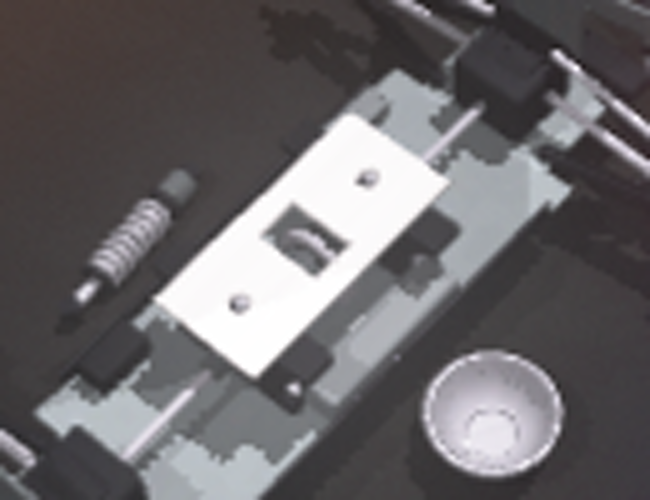

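The picture shows a steel pin nose in each hole, at (369,178) and (239,302). The plate is level, its top is at z ≈ 0.094 m (seat + 4 mm), and the bystanders haven't moved.

```bash
python3 -c "
from station import bot
print(bot.hand_in())"
```

```text
the job is handed in; nothing more can be done
None
```

The job is handed in: camera checks showed both holes over their pins, the plate level with its top at about 94 mm (flat on the mounts), and the arm clear; the hand-in call returned no verdict.

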